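# Slide the tea carton home between the sugar jar and the teapot warmer

### The arm

A 6-joint arm with a two-finger parallel gripper is mounted at the origin on the work surface. World frame = base frame: x ahead of the robot, y to its left, z up, the work surface at z = 0. Lengths are in m, angles in rad, forces in N, time in s.
With the tool pointing down it reaches from about 0.325 to 0.75 m from the base axis. Payload 7.6 kg.
Tool frame: the origin (TCP) lies at the very end of the fingers, on their centre line; the grasp point (between the pads) lies 19 mm behind it; x points along the fingers, z is the direction in which the jaws open and shut, and the axes are right-handed (so a half turn about x gives the same grasp; the last joint's range is limited). The gripper opens to 85 mm and grips with 20 to 120 N. Pads are 22 mm wide; open, the fingers measure 114 mm over their backs; the gripper's body (76 mm by 85 mm) begins 54 mm behind the grasp point. The pads swing forward as they close: fully open they stand 13 mm farther back than shut.
Start: joints at [1.121, 0.052, 1.401, -0, 1.689, -0.07], TCP at [0.195, 0.488, 0.231] pointing down, gripper open.
Joint ranges: [-2.9, 2.9], [-0.91, 2.17], [0.12, 2.37], [-1.06, 4.2], [0.26, 2.73], [-2.93, 2.93]. Speed limits (rad/s): [2.57, 2.57, 3.01, 3.14, 3.14, 3.14].

### API

Orientations are given as a unit quaternion [x, y, z, w].
In Python, from bench import move_pose, move_l, set_joints, gripper_to, sleep, ik, get_state, read_camera, MotionError, job_done gives the robot as it stands. Calls block until the motion is done:
- move_pose(position, orientation): joint-space move of the TCP to a pose.
- move_l(position, attitude=None, speed=0.15): straight line of the TCP; attitude=None keeps the orientation; speed is the mean speed in m/s.
- set_joints(angles): joint-space move.
- gripper_to(opening, strength=None): finger opening in m; strength is the grip in N (None keeps the last); returns when the fingers have stopped.
- sleep(seconds).
- ik(position, orientation): joint angles nearest the present ones, or None.
- get_state(): the state.
- read_camera(name): name is "scene" or "top" or "wrist"; returns a dict with "img" (420x560x3 uint8, red, green, blue), "vertical_fov" (degrees; the focal length in pixels is half the picture's height over the tangent of half this angle, whatever the lens; pixels are square), "cx", "cy" (the principal point, pixels), "D" ([k1, k2, p1, p2, k3] as OpenCV has them; the pictures are not rectified), "world_to_cam" (4x4, takes a point from world to camera coordinates). Camera axes: x right, y down, z forward; pixel columns grow to the right and rows downward; lengths in m; the calibration is good to about 2 mm. A picture is of the moment at which its call begins. There is no depth.
A pose or a line that the arm cannot do raises MotionError and nothing moves.
- job_done(): hands the job in, once; it reports no verdict.
The state is a dict: "time_s": time; "q": joint angles; "joint_velocities": joint speeds; "effort": joint torques, N m; "tool_pos": TCP position; "ee_rot": TCP orientation; "ft_force": force on the tool from outside, world axes, zero at the start; "wrist_torque": the same for the moment, N m; "opening": finger opening in m.
Only numpy, scipy, OpenCV 4.12 (cv2) and the standard library are available. Lean on these libraries where they do the work, as an engineer would, in place of code of your own. Each camera call takes 0.05 s, during which the arm holds its last target. There are 200 camera calls.

### The job

Push the green tea carton along the table, narrow end first, through the gap between the sugar jar and the teapot warmer, and on into the empty middle bay of the white tea rack until it is fully home against the rack's back wall. Only push it with the fingers: never lift it off the table or tip it, and leave the other things on the table where they are.

Things in the scene. Friction and masses are not known exactly. Their poses are not given: they have to be found in the camera images.
- carton: closed green tea carton with a cream panel, lying flat: a rigid box 92 (x) x 64 (y) x 38 mm high, about 0.16 kg. Origin at the centre of its underside, x along the length, z up. It starts in front of the gap, up to 55 mm to either side of its middle line, and turned up to 23 degrees from the rack's x axis. Either end may lead.
- rack: the white tea rack, fixed, open in front and above, with no floor. Origin at table height, where the carton's origin lies when home (carton 1 mm short of the back wall). x points into the rack (along the push), y left, z up. Back wall's inner face at x = +47 mm, 34 mm high. It spans y -121 to +121 mm; the other two bays hold cartons 38 mm high.
- bay_mouth (a point): middle of the front opening of the empty middle bay, on the table, axes as the rack's (12 mm in front of the rack's origin). The bay is 78 mm wide between dividers 6 mm thick and 30 mm high, which run 59 mm from here to the back wall. The gap's narrowest line lies about 74 mm in front of this point (within 3 mm), centred on the bay's middle line within 2 mm.
- sugar_jar: dark blue round sugar jar with a light band and brass knob, heavy, does not budge: 64 mm in diameter, straight sided to 42 mm, 57 mm high over the knob. Origin at the centre of its underside. It stands on one side of the gap, left or right; the gap between it and the warmer is 70 to 76 mm wide at its narrowest.
- warmer: round black cast-iron teapot warmer with orange slots, heavy, does not budge: 64 mm in diameter, 50 mm high. Origin at the centre of its underside. It stands on the other side of the gap.
- carton_yellow: yellow tea carton with a blue panel, 92 x 64 x 38 mm, loose in the rack's left bay; origin at the centre of its underside. To be left alone.
- carton_blue: pale blue tea carton with a white panel, 92 x 64 x 38 mm, loose in the rack's right bay; origin at the centre of its underside. To be left alone.
- teacup: dark blue teacup, 68 mm across, 58 mm high, loose, standing outside one of the gap's obstacles; origin at the centre of its underside. To be left alone.
- cards: two red packs of cards stacked, each 90 x 64 x 18 mm, as one loose piece 36 mm high, outside the other obstacle; origin at the centre of the underside. To be left alone.
- bowl: dark red lacquer bowl, 116 mm across, 62 mm high, loose, on the robot's right; origin at the centre of its underside. To be left alone.
- glass: wine glass standing upside down on its rim, 72 mm across, 149 mm high, on the robot's left; origin at the centre of its underside. To be left alone.

How it is judged:
By the outcome, as a careful person would: the job done as asked, in the order asked, and still so for the second after the job is handed in, with the robot touching nothing.
It also fails if it takes over 67 s, if anything falls off the work surface, if the arm or the gripper's body presses on something with over 40 N, if the wrist force passes 120 N, or if a joint passes its speed limit or range.

## Working session

There is one attempt and no reset: what is moved stays moved. The work goes in short steps, each a Python script; the robot and the scene stay as the last script left them, time stands still between calls to the robot, and variables do not carry over. Pictures are saved under pics/ and viewed, about 8 in all and at most 12, crops included, and the job is handed in when it is done.

```bash
ls; mkdir -p pics
cat > h.py <<'E'
import numpy as np, cv2
from bench import *
def cam(n):
    c=read_camera(n); h=c["img"].shape[0]; f=h/2/np.tan(np.radians(c["vertical_fov"])/2)
    c["K"]=np.array([[f,0,c["cx"]],[0,f,c["cy"]],[0,0,1]]); c["D"]=np.array(c["D"],float); c["T"]=np.array(c["world_to_cam"]); return c
def proj(c,P):
    T=c["T"]; return cv2.projectPoints(np.array(P,float).reshape(-1,3),cv2.Rodrigues(T[:3,:3])[0],T[:3,3],c["K"],c["D"])[0].reshape(-1,2)
def ray(c,uv):
    n=cv2.undistortPoints(np.array(uv,float).reshape(-1,1,2),c["K"],c["D"]).reshape(-1,2)
    d=np.c_[n,np.ones(len(n))]@c["T"][:3,:3]; o=-c["T"][:3,:3].T@c["T"][:3,3]; return o,d
def onz(c,uv,z):
    o,d=ray(c,uv); return o+d*((z-o[2])/d[:,2])[:,None]
def save(c,name,crop=None,s=1):
    im=c["img"][:,:,::-1]
    if crop: x0,y0,x1,y1=crop; im=im[y0:y1,x0:x1]
    cv2.imwrite("pics/"+name,cv2.resize(im,None,fx=s,fy=s,interpolation=cv2.INTER_CUBIC))
E
python3 - <<'E'
from h import *
import pickle
for n in("top","scene"):
    c=cam(n); pickle.dump(c,open(n+".pkl","wb")); save(c,n+".png",s=1.42); print(n,c["K"][0,0],c["D"],(-c["T"][:3,:3].T@c["T"][:3,3]).round(3))
s=get_state(); print(s["time_s"],s["tool_pos"],s["ee_rot"],s["opening"])
E
```

```text
pics
top 512.9011992575497 [-0.02278483  0.          0.          0.          0.        ] [ 0.326 -0.02   1.636]
scene 491.0602242981901 [0.00581949 0.         0.         0.         0.        ] [1.171 1.118 0.848]
0.1 [0.1944653  0.48737107 0.23055833] [-0.39687984  0.58580984  0.39639382  0.58496595] 0.08531759764264298
```

View pics/top.png

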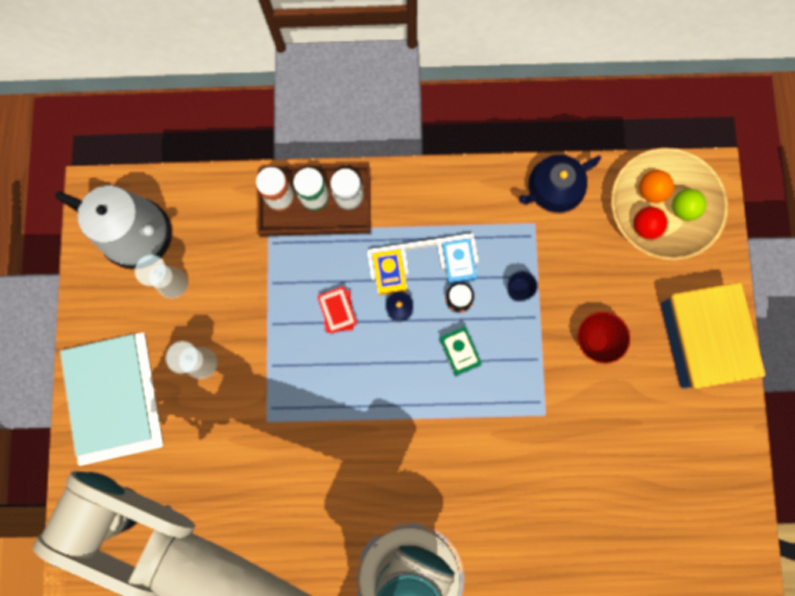

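View pics/scene.png

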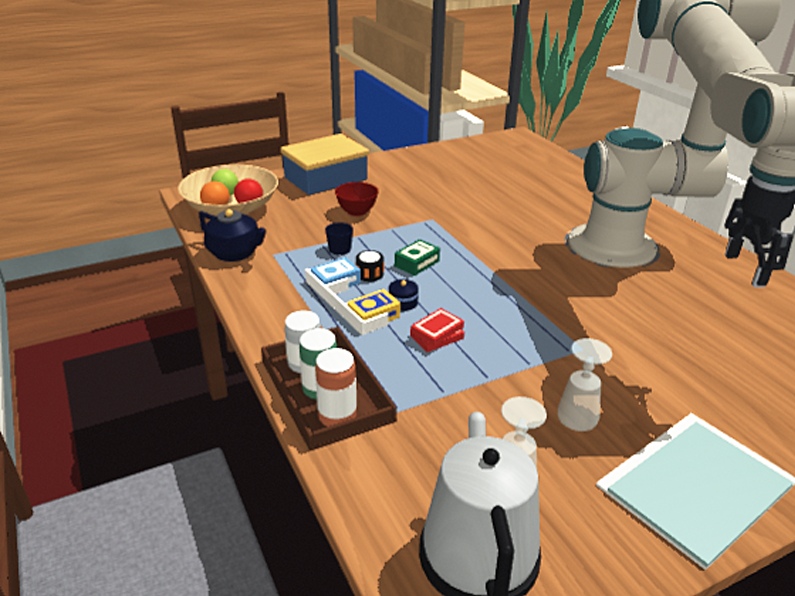

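The top view shows the rack's back wall running from (368,248) to (474,236). The jar is at (399,305), the warmer at (460,296), the green carton at (460,350), the cards at (337,310) and the cup at (521,286). Next I'll get rough positions and a closer look from the wrist camera.

Run:
```python
from h import *
import pickle
c=pickle.load(open("top.pkl","rb"))
for n,uv,z in [("wallL",(368,248),.034),("wallR",(474,236),.034),("jar",(399,305),.05),("warm",(460,296),.05),("carton",(460,350),.038),("cup",(521,286),.05),("cards",(337,310),.036),("bowl",(604,337),.05),("glass1",(183,357),.1),("yel",(389,271),.038),("blue",(458,258),.038)]:
    print(n,onz(c,[np.array(uv)/1.42],z).round(3))
s=get_state()
from scipy.spatial.transform import Rotation as R
print(R.from_quat(s["ee_rot"]).as_matrix().round(2))
w=cam("wrist"); M=R.from_quat(s["ee_rot"]).as_matrix()
print("cam in tool",(M.T@(-w["T"][:3,:3].T@w["T"][:3,3]-s["tool_pos"])).round(3),(w["T"][:3,:3]@M).round(2),w["K"][0,0],w["D"])
save(c,"topc.png",(215,150,390,275),4.5)
```

```text
wallL [[0.722 0.075 0.034]]
wallR [[ 0.743 -0.166  0.034]]
jar [[0.587 0.007 0.05 ]]
warm [[ 0.603 -0.128  0.05 ]]
carton [[ 0.485 -0.125  0.038]]
cup [[ 0.622 -0.264  0.05 ]]
cards [[0.581 0.146 0.036]]
bowl [[ 0.504 -0.439  0.05 ]]
glass1 [[0.478 0.468 0.1  ]]
yel [[0.666 0.028 0.038]]
blue [[ 0.692 -0.128  0.038]]
[[-0.   -0.93  0.37]
 [-0.    0.37  0.93]
 [-1.    0.   -0.  ]]
cam in tool [-0.143  0.068  0.   ] [[-0.   -0.    1.  ]
 [-0.27 -0.96 -0.  ]
 [ 0.96 -0.27  0.  ]] 318.00472599619087 [-0.04060163  0.          0.          0.          0.        ]
```

View pics/topc.png

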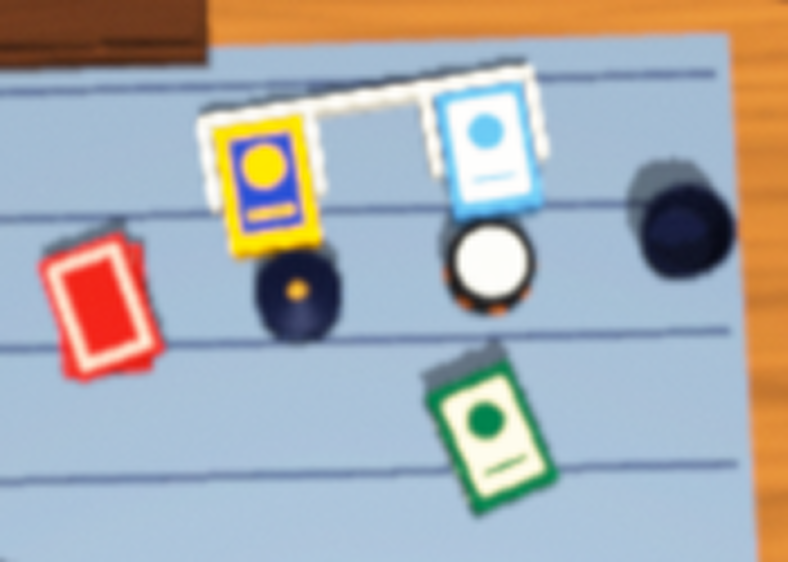

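The crop shows the carton at about (490,437), offset to the right and turned left. The rack is turned slightly left as well. My plan is to square the carton up with a two-finger push on its right long side, then push it from behind. First I'll take a close wrist view.

```bash
cat >> h.py <<'E'
from scipy.spatial.transform import Rotation as R
def quat(ydir):  # tool down, tool y along heading angle ydir (rad)
    x=np.array([0,0,-1.]); y=np.array([np.cos(ydir),np.sin(ydir),0]); return R.from_matrix(np.c_[x,y,np.cross(x,y)]).as_quat()
E
python3 - <<'E'
from h import *
import pickle
move_pose([0.47,-0.06,0.26],quat(np.pi+0.09)); sleep(.3)
c=cam("wrist"); pickle.dump(c,open("w1.pkl","wb")); save(c,"w1.png",s=1.42)
s=get_state(); print(s["time_s"],s["q"],s["tool_pos"])
E
```

```text
2.6917 [-2.04510734e-01 -9.88081187e-02  1.49263822e+00  2.38487335e-06
  1.74779081e+00 -1.86568911e+00] [ 0.47002852 -0.05980281  0.25999503]
```

View pics/w1.png

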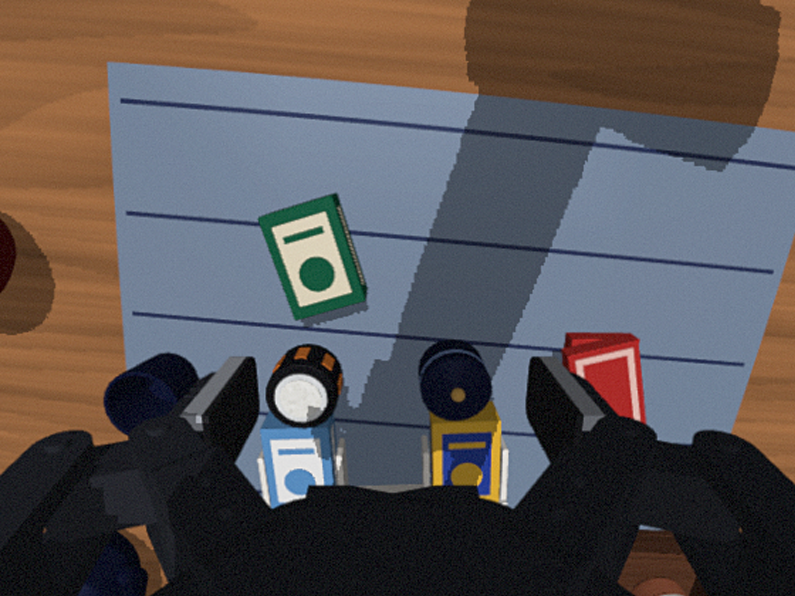

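The wrist view (up = toward the robot) shows the carton clearly at (313,258), the warmer at (300,397) and the jar at (457,395). The gripper hides the rack. I'll take a second look with the camera turned to the far side.

Run:
```python
from h import *
import pickle
move_pose([0.60,-0.06,0.26],quat(0.09)); sleep(.3)
c=cam("wrist"); pickle.dump(c,open("w2.pkl","wb")); save(c,"w2.png",s=1.42)
s=get_state(); print(s["time_s"],s["q"].round(2) if hasattr(s["q"],'round') else s["q"])
c=pickle.load(open("w1.pkl","rb")); save(c,"w1c.png",(170,120,350,300),3.3)
```

```text
5.725 [-0.16  0.27  1.1  -0.    1.77  1.32]
```

View pics/w2.png

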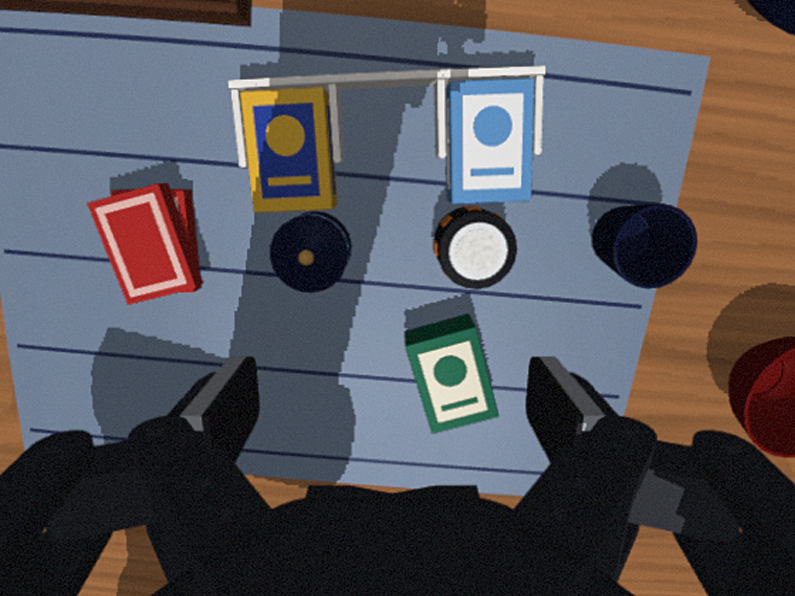

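View pics/w1c.png

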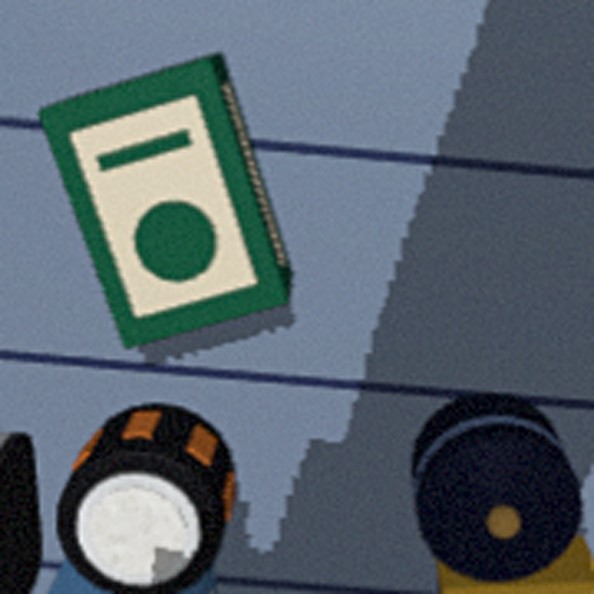

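w2 shows the bay's inner divider tops at about (341,162)/(337,84) and (439,157)/(439,78). The wall's outer ends are at (229,80) and (545,66). The carton's top corners are at (407,341), (476,328), (497,417) and (432,432).

Run:
```python
from h import *
import pickle
a=pickle.load(open("w1.pkl","rb"));b=pickle.load(open("w2.pkl","rb"))
S=1.42
def tri(u,v):
    o1,d1=ray(a,[u]);o2,d2=ray(b,[v]);d1=d1[0];d2=d2[0]
    t=np.linalg.lstsq(np.c_[d1,-d2],o2-o1,rcond=None)[0]; p=o1+d1*t[0];q=o2+d2*t[1]
    return ((p+q)/2).round(4),np.linalg.norm(p-q).round(4)
A=lambda x,y:(np.array([x,y])/S); C=lambda x,y:np.array([x,y])/3.3+[170,120]
print("knob",tri(C(503,521),A(306,257)))
print("warmtop",tri(C(138,528),A(479,250)))
print("cartRearR",tri(C(42,108),A(497,417)))
print("cartFrontR",tri(C(128,346),A(476,328)))
print("cartdisc",tri(C(175,241),A(449.5,371)))
z=.038
q=onz(b,[A(407,341),A(476,328),A(497,417),A(432,432)],z); print(q.round(4))
print("carton c",q.mean(0),"yaw",np.degrees([np.arctan2(*(q[i]-q[j])[[1,0]]) for i,j in((1,2),(0,3))]), np.linalg.norm(q-np.roll(q,1,0),axis=1))
w=onz(b,[A(229,80),A(545,66)],.034); print("wall",w.round(4),np.linalg.norm(w[0]-w[1]))
d=onz(b,[A(341,162),A(337,84),A(439,157),A(439,78)],.030); print("div",d.round(4), np.linalg.norm(d[0]-d[2]))
print("yaw",np.degrees([np.arctan2(-(w[1]-w[0])[0]*-1,-(w[1]-w[0])[1]),np.arctan2(*(d[1]-d[0])[[1,0]]),np.arctan2(*(d[3]-d[2])[[1,0]])]))
print("mouth", (d[0]+d[2])/2)
```

```text
knob (array([0.5889, 0.0086, 0.0519]), np.float64(0.0008))
warmtop (array([ 0.6062, -0.1276,  0.0486]), np.float64(0.0013))
cartRearR (array([ 0.4528, -0.1683,  0.0382]), np.float64(0.0009))
cartFrontR (array([ 0.5373, -0.1359,  0.0393]), np.float64(0.0024))
cartdisc (array([ 0.4957, -0.1192,  0.0402]), np.float64(0.0001))
[[ 0.5196 -0.0795  0.038 ]
 [ 0.5368 -0.1374  0.038 ]
 [ 0.4527 -0.1688  0.038 ]
 [ 0.4321 -0.1113  0.038 ]]
carton c [ 0.48528653 -0.12425946  0.038     ] yaw [20.45278193 19.98386045] [0.09318003 0.06045541 0.08977148 0.06107835]
wall [[ 0.7174  0.0761  0.034 ]
 [ 0.7487 -0.1622  0.034 ]] 0.24034939885129541
div [[ 0.6639 -0.0126  0.03  ]
 [ 0.7218 -0.0058  0.03  ]
 [ 0.6748 -0.0901  0.03  ]
 [ 0.7331 -0.0835  0.03  ]] 0.07826917481743416
yaw [7.47153235 6.65114471 6.50173252]
mouth [ 0.66935921 -0.05134649  0.03      ]
```

The measurements agree: heights are right, the gap is 73 mm, and the gap-to-mouth heading and rack yaw are about 7°. The carton sits 50 mm right of the line and is turned 13°. Now the side push to square it up.

```bash
cat >> h.py <<'E'
psi=np.radians(7.1); U=np.array([np.cos(psi),np.sin(psi),0]); N=np.array([-np.sin(psi),np.cos(psi),0])
M0=np.array([0.6690,-0.0508,0])
def P(s,l,z): return M0+s*U+l*N+[0,0,z]
E
python3 - <<'E'
from h import *
import pickle
q=quat(psi+np.pi/2)
gripper_to(0.045)
move_pose(P(-.19,-.125,.13),q)
move_l(P(-.19,-.125,.011),speed=.12)
f0=np.array(get_state()["ft_force"])
for l in np.arange(-.11,-.0419,.0085):
    move_l(P(-.19,l,.011),speed=.05); s=get_state(); print(round(l,4),(np.array(s["ft_force"])-f0).round(1))
s=get_state(); print((np.array(s["tool_pos"])-P(-.19,-.042,.011)).round(4),s["opening"])
move_l(P(-.19,-.07,.011),speed=.1); move_l(P(-.19,-.07,.1),speed=.2)
move_pose(P(-.285,0,.15),quat(psi)); sleep(.2)
c=cam("wrist"); pickle.dump(c,open("w3.pkl","wb")); save(c,"w3.png",s=1.42); print(get_state()["time_s"])
E
```

```text
-0.11 [ 0.1  0.4 -0.2]
-0.1015 [-0.1  0.8  0.3]
-0.093 [0.3 1.1 0. ]
-0.0845 [ 1.   0.5 -0.1]
-0.076 [-0.   0.2  0.7]
-0.0675 [0.8 0.7 0.4]
-0.059 [0.7 0.2 0.6]
-0.0505 [0.3 0.5 1. ]
-0.042 [ 0.5  0.3 -0.3]
[-0.0001  0.0004 -0.    ] 0.045024568801706584
14.6917
```

View pics/w3.png

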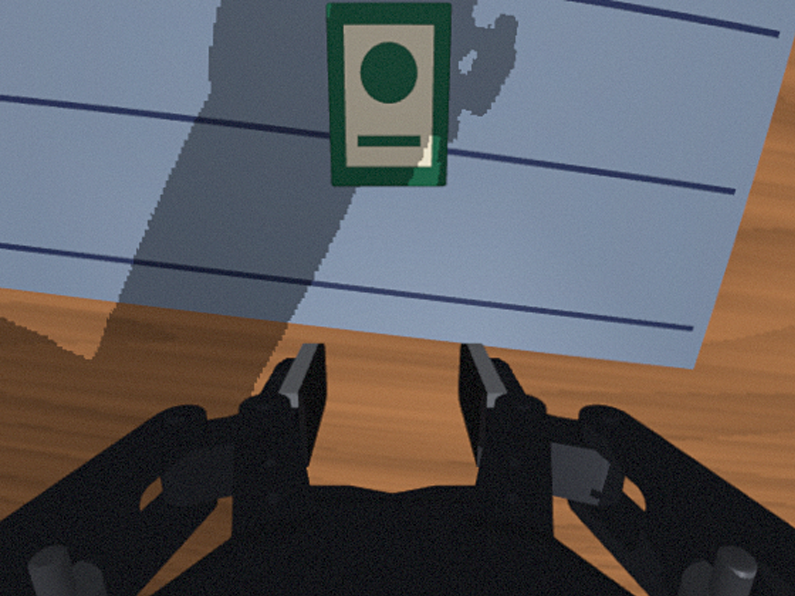

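The carton now looks square to the tool, with top-face corners at (332,185), (447,185), (452,5) and (328,6). Now to compute its pose in the bay frame.

Run:
```python
from h import *
import pickle
b=pickle.load(open("w3.pkl","rb"))
q=onz(b,np.array([(332,186),(447,185),(452,5),(328,6)])/1.42,.038)
r=np.c_[(q-M0)@U,(q-M0)@N]; print(r.round(4),r.mean(0).round(4),"yaw rel",[np.degrees(np.arctan2(*(r[i]-r[j])[::-1])).round(1) for i,j in((3,0),(2,1))])
```

```text
[[-0.2307  0.034 ]
 [-0.2302 -0.0296]
 [-0.1404 -0.0296]
 [-0.1408  0.0332]] [-0.1855  0.002 ] yaw rel [np.float64(-0.5), np.float64(-0.1)]
```

The carton is 2 mm left of the line and within half a degree. Now the rear push with two fingers, easing back to the centre line and stopping to look as it enters the gap.

Run:
```python
from h import *
import pickle
gripper_to(0.024)
move_l(P(-.27,.002,.15),speed=.15); move_l(P(-.27,.002,.011),speed=.12)
f0=np.array(get_state()["ft_force"])
for s,l in((-.24,.002),(-.22,.001),(-.2,0.0003),(-.185,0),(-.175,0)):
    move_l(P(s,l,.011),speed=.05); f=np.array(get_state()["ft_force"])-f0; print(s,(f@U).round(1),(f@N).round(1))
c=cam("wrist"); pickle.dump(c,open("w4.pkl","wb")); save(c,"w4.png",s=1.42); print(get_state()["time_s"])
```

```text
-0.24 -0.1 0.9
-0.22 0.4 0.2
-0.2 -0.1 0.4
-0.185 0.4 0.4
-0.175 -0.4 0.6
19.2833
```

View pics/w4.png

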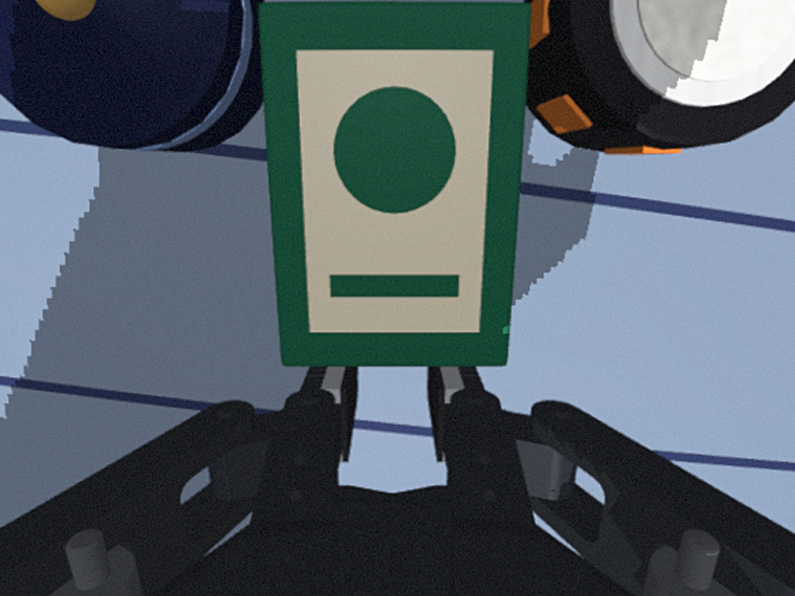

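The carton is square on both fingers at (395,365), with its nose entering between the jar (edge ~250) and the warmer (edge ~535). I'll push on, with a force guard.

Run:
```python
from h import *
import pickle
b=pickle.load(open("w4.pkl","rb"))
q=onz(b,np.array([(282,365),(507,365),(530,3),(260,3)])/1.42,.038)
r=np.c_[(q-M0)@U,(q-M0)@N]; print(r.round(4),r.mean(0).round(4))
f0=np.array(get_state()["ft_force"])
for s in np.arange(-.165,-.0549,.01):
    move_l(P(s,0,.011),speed=.05); f=np.array(get_state()["ft_force"])-f0; print(s.round(3),(f@U).round(1),(f@N).round(1))
    if np.abs(f).max()>6: print("stop"); break
c=cam("wrist"); pickle.dump(c,open("w5.pkl","wb")); save(c,"w5.png",s=1.42); print(get_state()["time_s"])
```

```text
[[-0.1633  0.0317]
 [-0.1633 -0.0314]
 [-0.0725 -0.0311]
 [-0.0725  0.0314]] [-0.1179  0.0002]
-0.165 0.4 1.2
-0.155 0.5 1.5
-0.145 0.3 1.5
-0.135 -0.4 1.2
-0.125 0.0 2.3
-0.115 0.3 1.6
-0.105 0.7 1.4
-0.095 -0.0 1.0
-0.085 0.1 1.5
-0.075 0.3 1.1
-0.065 -0.0 1.0
-0.055 0.4 1.1
23.5333
```

View pics/w5.png

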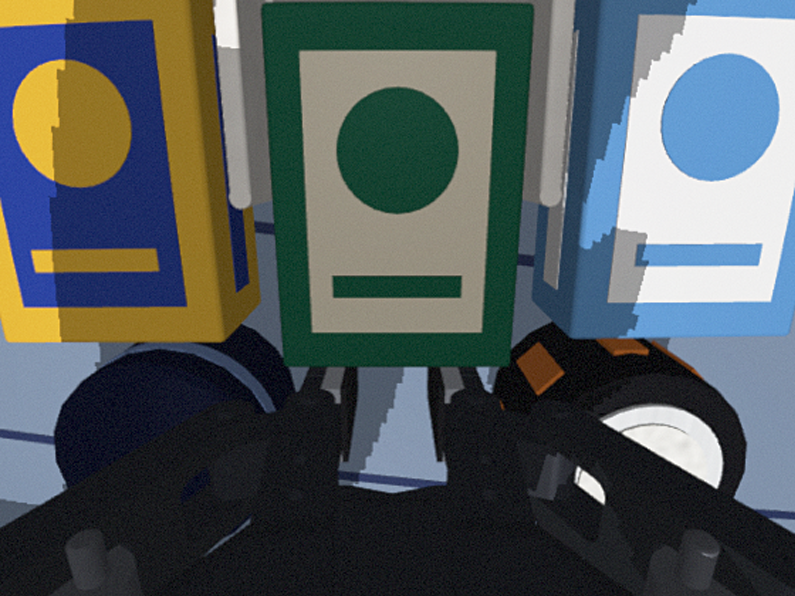

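The carton is through the gap and sits between the dividers (tips at (240,200) and (550,200)), square and centred. I'll finish with small steps until the wall pushes back, then back off and check.

Run:
```python
from h import *
import pickle
f0=np.array(get_state()["ft_force"])
for s in np.arange(-.052,-.036,.001):
    move_l(P(s,0,.011),speed=.02); sleep(.1); f=np.array(get_state()["ft_force"])-f0; print(s.round(4),(f@U).round(1),(f@N).round(1))
    if -(f@U)>8: break
move_l(P(s-.02,0,.011),speed=.03); sleep(.2)
move_l(P(s-.02,0,.2),speed=.15); sleep(.2)
c=cam("wrist"); pickle.dump(c,open("w6.pkl","wb")); save(c,"w6.png",s=1.42); print(get_state()["time_s"])
```

```text
-0.052 0.6 -0.5
-0.051 0.2 -0.9
-0.05 0.1 -0.7
-0.049 0.4 -0.4
-0.048 -0.0 0.1
-0.047 0.7 -0.7
-0.046 0.3 -0.5
-0.045 1.2 -0.1
-0.044 -0.0 -0.5
-0.043 -3.4 -0.9
-0.042 -11.6 0.2
30.1083
```

View pics/w6.png

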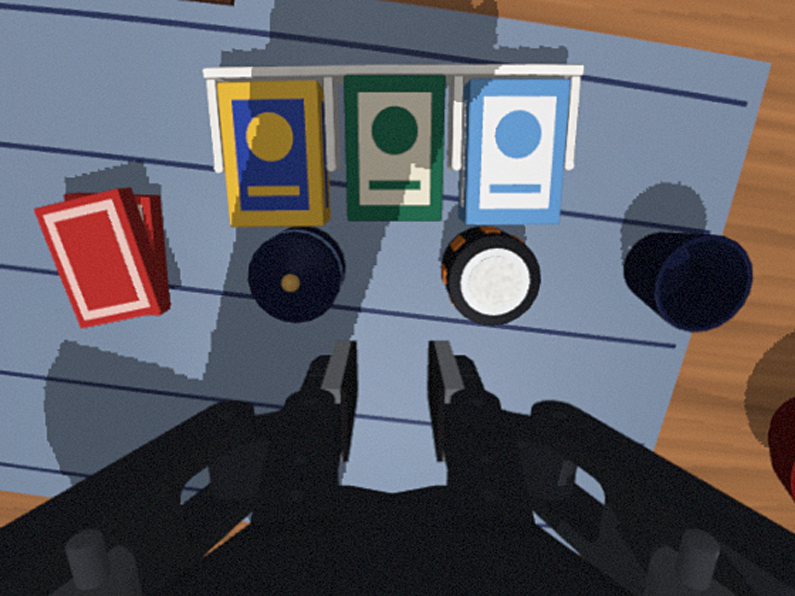

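The carton is home: its front edge is flush with the wall at (345–445,75), it's square and centred, the neighbours look undisturbed and the robot is clear. The force rose within 2–3 mm of where I predicted the wall. Handing in.

Run:
```python
from h import *
job_done(); print(get_state()["time_s"])
```

```text
the job is handed in; nothing more can be done
the job is handed in; nothing more can be done
```

The green carton is fully home in the middle bay, and I handed the job in at about 30 s of the 67 s allowed.

- **Squaring up:** The carton started about 50 mm right of the bay's middle line and was turned 13° from it. One side push with two fingers brought it to within 2 mm and 0.5°.
- **Pushing in:** I then pushed it narrow end first from behind, through the gap (measured at 73 mm) and into the bay. Along the way the wrist force stayed within about 2.5 N.
- **Reaching the wall:** The wall's reaction rose to 11.6 N, about 3 mm beyond where I had predicted contact. That is roughly the camera calibration error plus the give in the push.
- **Final check:** With the fingers backed off and raised, the last picture shows the carton square, centred and against the back wall. The jar, warmer, both neighbouring cartons, cards and cup look unmoved. I judged that by eye and did not re-measure them. The bowl was only partly in view and the glass was not in the picture, but the arm never worked near either. No check failed.

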